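Slacken the batik frame: flip the ratchet and loosen the clamp bolt

TASK

Loosen the hex bolt of the stretching-frame clamp that has the ratchet sitting on it. The ratchet is still set to tighten: first flip the small direction lever on top of its head clockwise (seen from above) as far as it goes, then swing the ratchet's long handle counter-clockwise, to its stop or nearly, so that the bolt turns loose with it. Then let go of the ratchet and leave its lever on the loosening side.

Things in the scene. Friction and masses are not known exactly. Their poses are not given: they have to be found in the camera images.
- clamp: Clamp to loosen, fixed: timber rail 180 (its y) x 75 (x) x 44 mm high, steel plate on top, with the ratchet on its bolt. Origin: centre of underside; its z axis is the bolt and ratchet axis. Yaw within 25 deg of the table. Bystanders: a second clamp with a bare hex bolt and a loose spare ratchet lying on the table.
- ratchet (a joint): Ratchet about the clamp's z, counter-clockwise from above +, 0 to 1.5 rad (stops), starts near 0, stays put. Handle points at (value - 0.75) rad from clamp x towards y, away from the robot. Head 58 mm wide, z 62-84 mm. Black grip 24 wide, 20 high, centre z 73, 85 to 195 mm from the axis. Sideways at the grip: 1.5 N free, 5 N driving the bolt.
- lever (a joint): Direction lever on top of the head, away from the handle; vertical pivot 30 mm from the bolt axis. Upright steel fin 10 thick, reaching 42 mm from pivot, z 86-112 mm. Counter-clockwise +, stops at +-0.45 rad, 0 = pointing straight away from the handle. 2 N moves it; stays put. Starts near +0.45 (tighten: handle swings free, bolt stays). At -0.45 the handle drives the bolt counter-clockwise.
- bolt (a joint): Hex bolt under the ratchet's head, turning about the clamp's z, counter-clockwise (loosening) +, 0 = tight at the start. Only the ratchet turns it: with the lever at -0.45 it follows the counter-clockwise swing after at most 0.7 rad of free play and stays when the handle swings back.

How it is judged:
By the outcome, as a careful person would: the job done as asked, in the order asked, and still so for the second after the job is handed in, with the robot touching nothing.
It also fails if it takes over 54 s, if anything falls off the work surface, if the arm or the gripper's body presses on something with over 40 N, if the wrist force passes 120 N, or if a joint passes its speed limit or range.

ROBOT

A 7-joint arm with a two-finger parallel gripper is mounted at the origin on the work surface. World frame = base frame: x ahead of the robot, y to its left, z up, the work surface at z = 0. Lengths are in m, angles in rad, forces in N, time in s.
With the tool pointing down it reaches from about 0.4 to 0.85 m from the base axis. Payload 10.4 kg.
Tool frame: the origin (TCP) lies at the very end of the fingers, on their centre line; the grasp point (between the pads) lies 19 mm behind it (arm.grip_point_offset is the distance from the TCP to the grasp point, in m); z points along the fingers, y is the line along which they close (so a half turn about z gives the same grasp; the last joint's range is limited). The gripper opens to 87 mm and grips with 3 to 60 N. Pads are 19 mm wide; open, the fingers measure 117 mm over their backs; the gripper's body (75 mm by 190 mm) begins 51 mm behind the grasp point.
Start: joints at [-1.22, 0.332, -0.065, 1.46, 0.022, 1.35, -0.088], TCP at [0.228, 0.582, 0.223] pointing down, gripper open.
Joint ranges: [-2.6, 2.6], [-0.5, 2.12], [-1.47, 1.34], [0.16, 2.42], [-1.27, 4.41], [0.06, 2.06], [-2.6, 2.6]. Speed limits (rad/s): [2.22, 2.22, 2.79, 2.79, 3.14, 3.14, 3.14].

INTERFACE

Orientations are given as a 3x3 rotation matrix whose columns are the frame's x, y, z axes.
In Python, from cell import arm gives the robot as it stands.
- The arm moves only by the tool tcp_steps, called as name(argument=value, ...) on one line, values as JSON. Schema: {"type":"object","properties":{"moves":{"type":"array","items":{"type":"object","properties":{"rot":{"type":"array","items":{"type":"number"},"minItems":3,"maxItems":3},"d":{"type":"array","items":{"type":"number"},"minItems":3,"maxItems":3},"jaw":{"type":"number"}},"additionalProperties":false,"required":["jaw"]},"minItems":1,"maxItems":20},"only":{"type":"string"},"quiet":{"type":"boolean"},"lines":{"type":"string"}},"required":["moves"],"additionalProperties":false}. moves is a list of rows, 1 to 20 of them, each an object with the fields rot (a list: a rotation vector rx, ry, rz in a scale on which 1.0 is 90 degrees), d (a list: dx, dy, dz in normalised numbers (1 is 750 mm)), jaw (the finger opening in m); a field left out counts as zero (the opening has to be given); each row is the pose to reach, as a shift and turn from the pose commanded when the call began, along the tool's axes at that moment; what a row does not reach only later rows make up. A row lasts 1/12 s, in which the tool goes at most 0.0417 m and 0.125 rad, less where a joint would pass 70% of its speed; a pose out of reach is approached as far as the arm can. The fingers move at their own pace and stop on an object; the grip force is fixed at half the most. Time passes only in rows, so rows that do not move let the fingers close. The tool returns the time, the measured TCP pose, the force, the opening and the grip force at its end. only (a regular expression) keeps the lines of the reply that match it, lines (a string "A,B") keeps lines A to B, and quiet returns only ok. Shift and turn numbers lie between -1 and 1, and a call with a number outside is refused. Input that does not fit is refused with a message, and nothing moves.
- arm.get_obs(): the state, without advancing time (a new reading comes with each control period).
- arm.camera(name): name is "side" or "top" or "wrist"; returns a dict with "pixels" (420x560x3 uint8, blue, green, red), "depth" (420x560 float32, m along the optical axis (not along the pixel's ray), 0 where there is no reading), "fovy" (degrees; the focal length in pixels is half the picture's height over the tangent of half this angle, whatever the lens; pixels are square), "cx", "cy" (the principal point, pixels), "extrinsics" (4x4, takes a point from world to camera coordinates); the wrist camera has in their place "tool_from_camera" (4x4, takes a point from camera to tool coordinates, whose origin is the TCP and whose axes are the flange's). Camera axes: x right, y down, z forward; pixel columns grow to the right and rows downward; lengths in m; the calibration is good to about 2 mm. A picture is of the moment at which its call begins: read the wrist's pose just before it.
- arm.finish_job(): hands the job in; it is judged then, once.
The state is a dict: "clock": time; "joints": joint angles; "dq": joint speeds; "joint_efforts": joint torques, N m; "tcp_pos": TCP position; "orientation": TCP orientation; "wrist_force": force on the tool from outside, world axes, zero at the start; "moment": the same for the moment, N m; "gripper_width": finger opening in m; "gripper_force": force on a finger pad.
Only numpy, scipy, OpenCV 4.12 (cv2) and the standard library are available. Lean on these libraries where they do the work, as an engineer would, in place of code of your own. Each camera call takes 0.05 s, during which the arm holds its last target. There are 200 camera calls.

## Working session

There is one attempt and no reset: what is moved stays moved. The work goes in short steps, Python scripts to look and compute and a tool call to move; the robot and the scene stay as the last step left them, time stands still between calls to the robot, and variables do not carry over. Pictures are saved under pics/ and viewed, at most 10 in all, crops included, and the job is handed in when it is done.

```bash
ls; mkdir -p pics; cat > h.py <<'E'
import numpy as np, cv2
from cell import arm
def cloud(c):
    d=c["depth"];h,w=d.shape;f=h/2/np.tan(np.radians(c["fovy"])/2)
    v,u=np.mgrid[:h,:w];P=np.stack([(u-c["cx"])/f*d,(v-c["cy"])/f*d,d],-1)
    T=np.linalg.inv(c["extrinsics"]);return P@T[:3,:3].T+T[:3,3]
E
python3 - <<'E'
from h import *
for n in("top","side"):
    c=arm.camera(n);cv2.imwrite(f"pics/{n}0.png",c["pixels"]);np.savez(f"{n}0.npz",**c)
o=arm.get_obs();print(o["clock"],o["tcp_pos"],o["orientation"])
E
```

```text
cell.py
pics
0.1 [0.22808876 0.58151948 0.22183954] [[-9.30970937e-01  3.65093079e-01 -3.97843920e-04]
 [ 3.65093290e-01  9.30970170e-01 -1.19660248e-03]
 [-6.64904639e-05 -1.25925228e-03 -9.99999205e-01]]
```

View pics/top0.png

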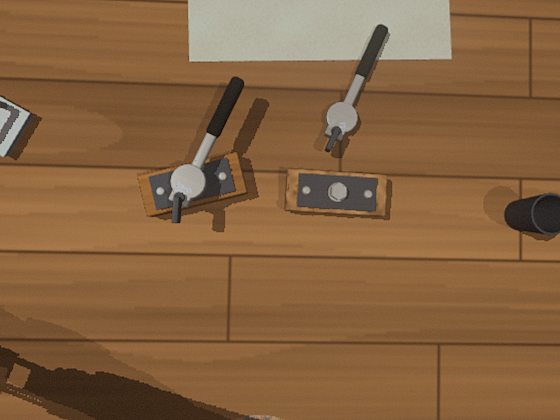

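The ratchet is on the left clamp: head at about (188,182), grip from (212,132) to (237,82), lever tip at (177,220). The spare ratchet and the bare clamp are on the right.

```bash
python3 - <<'E'
from h import *
c=dict(np.load("top0.npz"));P=cloud(c);px=c["pixels"].astype(int)
for u,v in[(188,182),(178,208),(177,218),(225,105),(160,190),(222,176),(60,240),(338,191)]:print((u,v),P[v,u].round(4))
Z=P[...,2];sub=np.zeros(Z.shape,bool);sub[70:230,130:260]=1
bright=px.min(2)
def fit(m,n):
    Q=P[m];mu=np.median(Q,0);print(n,m.sum(),"med",mu.round(4),"mean",Q.mean(0).round(4));
    X=Q[:,:2]-Q[:,:2].mean(0);w,V=np.linalg.eigh(X.T@X);a=V[:,1];t=X@a;print("  ang",np.arctan2(a[1],a[0]),"ext",t.min(),t.max(), "zmax",Q[:,2].max())
fit(sub&(Z>.09),"fin z>.09")
fit(sub&(Z>.074)&(Z<.09)&(bright>110),"head")
v,u=np.mgrid[:420,:560]
fit(sub&(Z>.06)&(Z<.09)&(v<135),"grip")
fit(sub&(Z>.06)&(Z<.09)&(v<160),"handle")
m=(sub&(Z>.03)&(Z<.056)&(v>145)).astype(np.uint8)
print(cv2.minAreaRect(P[m>0][:,:2].astype(np.float32)))
m=(sub&(Z>.074)&(Z<.09)&(bright>110)&(v>160))
print("headcirc",cv2.minEnclosingCircle(P[m][:,:2].astype(np.float32)))
E
```

```text
(188, 182) [0.5429 0.1259 0.0836]
(178, 208) [0.4989 0.1357 0.1099]
(177, 218) [0.4831 0.1369 0.109 ]
(225, 105) [0.6725 0.0686 0.0848]
(160, 190) [0.5316 0.1805 0.0447]
(222, 176) [0.5584 0.074  0.0487]
(60, 240) [ 0.4397  0.3684 -0.0014]
(338, 191) [ 0.5365 -0.1274  0.0593]
fin z>.09 370 med [0.4924 0.1365 0.1111] mean [0.4944 0.1043 0.2749]
  ang 1.3818264976542796 ext -0.10044692411630834 0.04655056064571291 zmax 0.7583580654136284
head 1257 med [0.5529 0.1193 0.0828] mean [0.5587 0.1213 0.0822]
  ang 2.7064413115632924 ext -0.0717771545626345 0.05502971138191731 zmax 0.08936849606758279
grip 933 med [0.6721 0.0689 0.0813] mean [0.6721 0.0692 0.0806]
  ang 2.713148672491998 ext -0.05530195212238258 0.05645799320678392 zmax 0.0861386892145467
handle 1257 med [0.6551 0.0765 0.0805] mean [0.6543 0.0773 0.08  ]
  ang 2.7137835914920245 ext -0.07483941820479441 0.08343403397929837 zmax 0.0861386892145467
((0.5455482602119446, 0.12745246291160583), (0.07542870193719864, 0.1795898973941803), 15.232888221740723)
headcirc ((0.5467104315757751, 0.1305266171693802), 0.041440922766923904)
```

View pics/side0.png

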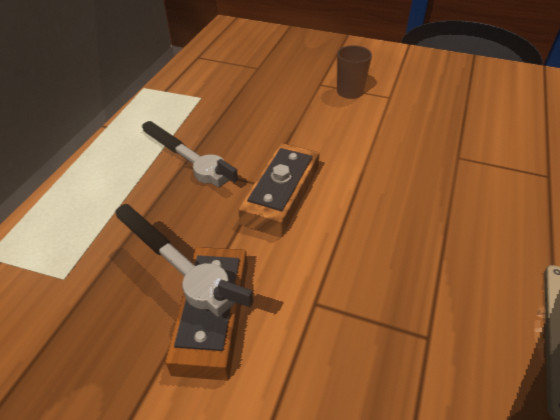

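```bash
cat >> h.py <<'E'
def shift(p):
    o=arm.get_obs();return (o["orientation"].T@(np.array(p)-o["tcp_pos"])).round(4)
E
python3 -c "
from h import *
print(shift([.474,.102,.2]),shift([.474,.102,.093]))"
```

```text
[-0.404  -0.3566  0.0223] [-0.404  -0.3565  0.1293]
```

Careful with the scale: shifts go in shares of 750 mm and turns go in shares of 90 degrees. That gives: -0.404 m / 0.75 = -0.5387, -0.357 m / 0.75 = -0.476.

tcp_steps(moves=[{"d":[-0.5387,-0.476,0.0293],"jaw":0},{"d":[-0.5387,-0.476,0.0293],"jaw":0},{"d":[-0.5387,-0.476,0.0293],"jaw":0},{"d":[-0.5387,-0.476,0.0293],"jaw":0},{"d":[-0.5387,-0.476,0.0293],"jaw":0},{"d":[-0.5387,-0.476,0.0293],"jaw":0},{"d":[-0.5387,-0.476,0.0293],"jaw":0},{"d":[-0.5387,-0.476,0.0293],"jaw":0},{"d":[-0.5387,-0.476,0.0293],"jaw":0},{"d":[-0.5387,-0.476,0.0293],"jaw":0},{"d":[-0.5387,-0.476,0.0293],"jaw":0},{"d":[-0.5387,-0.476,0.0293],"jaw":0},{"d":[-0.5387,-0.476,0.0293],"jaw":0},{"d":[-0.5387,-0.476,0.0293],"jaw":0},{"d":[-0.5387,-0.476,0.0293],"jaw":0},{"d":[-0.5387,-0.476,0.0293],"jaw":0},{"d":[-0.5387,-0.476,0.0293],"jaw":0},{"d":[-0.5387,-0.476,0.0293],"jaw":0}])

```text
clock: 1.6
tcp_pos: [0.4735, 0.1033, 0.2004]
orientation: [[-0.932, 0.363, -0.0], [0.363, 0.932, 0.0], [0.0, 0.0, -1.0]]
wrist_force: [0.1, -0.2, 0.7]
gripper_width: 0.0006
gripper_force: 0.0
```

```bash
python3 -c "
from h import *
c=arm.camera('wrist');cv2.imwrite('pics/w1.png',c['pixels'])
for p in [.474,.102,.093],[.479,.114,.093],[.484,.148,.093]: print(shift(p))"
```

```text
[-0.0009 -0.0009  0.1075]
[-0.0012  0.0121  0.1075]
[0.0065 0.0456 0.1075]
```

View pics/w1.png

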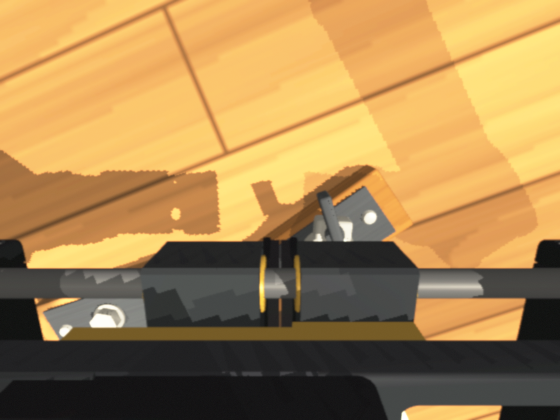

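The wrist view shows the closed fingers at (280,270). The fin is to their right, at about (330,215), so descending at the planned spot is clear.

Scaled: 0.107 m / 0.75 = 0.1427, 0.072 m / 0.75 = 0.096.

tcp_steps(moves=[{"d":[0,0,0.048],"jaw":0},{"d":[0,0,0.096],"jaw":0},{"d":[0,0,0.1427],"jaw":0},{"d":[0,0,0.1427],"jaw":0},{"d":[0,0.0133,0.1427],"jaw":0},{"d":[0.004,0.0267,0.1427],"jaw":0},{"d":[0.0053,0.04,0.1427],"jaw":0},{"d":[0.008,0.0533,0.1427],"jaw":0},{"d":[0.008,0.06,0.1427],"jaw":0},{"d":[0.008,0.06,0.1427],"jaw":0}])

```text
clock: 2.48
tcp_pos: [0.4856, 0.148, 0.0944]
orientation: [[-0.932, 0.363, 0.002], [0.363, 0.932, 0.001], [-0.001, 0.002, -1.0]]
wrist_force: [-0.6, -0.4, -0.2]
gripper_width: 0.0006
gripper_force: 0.0
```

```bash
python3 -c "
from h import *
c=arm.camera('top');cv2.imwrite('pics/t2.png',cv2.resize(c['pixels'][60:240,120:280],None,fx=3,fy=3));np.savez('t2.npz',**c)"
```

```text
(no output)
```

View pics/t2.png

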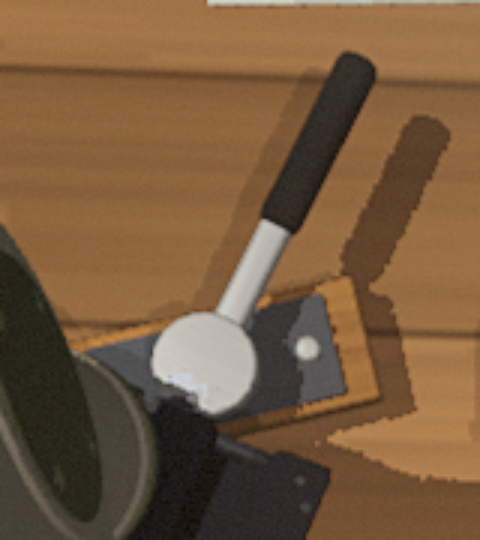

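The gripper hides the lever and the handle hasn't moved. I'll push further and watch for the stop force.

Scaled: 0.005 m / 0.75 = 0.0067, 0.0035 m / 0.75 = 0.0047.

tcp_steps(moves=[{"d":[-0.0013,0.0027,0],"jaw":0},{"d":[-0.0027,0.0047,0],"jaw":0},{"d":[-0.0033,0.0067,0],"jaw":0}])

```text
clock: 2.78
tcp_pos: [0.4882, 0.1494, 0.0934]
orientation: [[-0.931, 0.366, -0.002], [0.366, 0.931, -0.0], [0.002, -0.001, -1.0]]
wrist_force: [-6.0, -3.0, 4.3]
gripper_width: 0.0003
gripper_force: 3.0
```

tcp_steps(moves=[{"d":[-0.0013,0.0027,0],"jaw":0},{"d":[-0.0027,0.0053,0],"jaw":0}])

```text
clock: 2.95
tcp_pos: [0.4896, 0.1511, 0.0929]
orientation: [[-0.931, 0.366, -0.007], [0.366, 0.931, -0.003], [0.005, -0.005, -1.0]]
wrist_force: [-20.6, -11.2, 16.8]
gripper_width: 0.0006
gripper_force: 11.7
```

Scaled: -0.08 m / 0.75 = -0.1067, -0.04 m / 0.75 = -0.0533.

tcp_steps(moves=[{"d":[0.0053,-0.0267,0],"jaw":0},{"d":[0.0053,-0.0467,0],"jaw":0},{"d":[0.0053,-0.0467,-0.0533],"jaw":0},{"d":[0.0053,-0.0467,-0.1067],"jaw":0},{"d":[0.0053,-0.0467,-0.1067],"jaw":0}])

```text
clock: 3.37
tcp_pos: [0.4792, 0.1217, 0.1807]
orientation: [[-0.93, 0.367, 0.009], [0.367, 0.93, 0.005], [-0.007, 0.008, -1.0]]
wrist_force: [1.6, 1.0, 0.6]
gripper_width: 0.0005
gripper_force: 0.0
```

```bash
python3 -c "
from h import *
for p in [.652,.026,.17],[.652,.026,.062]: print(shift(p))"
```

```text
[-0.1957 -0.0257  0.0118]
[-0.195  -0.0266  0.1198]
```

Scaled: -0.196 m / 0.75 = -0.2613, -0.026 m / 0.75 = -0.0347.

tcp_steps(moves=[{"d":[-0.2613,-0.0347,0.0133],"jaw":0},{"d":[-0.2613,-0.0347,0.0133],"jaw":0},{"d":[-0.2613,-0.0347,0.0133],"jaw":0},{"d":[-0.2613,-0.0347,0.0133],"jaw":0},{"d":[-0.2613,-0.0347,0.0133],"jaw":0},{"d":[-0.2613,-0.0347,0.0133],"jaw":0},{"d":[-0.2613,-0.0347,0.0133],"jaw":0}])

```text
clock: 3.95
tcp_pos: [0.6494, 0.0235, 0.1626]
orientation: [[-0.93, 0.368, -0.001], [0.368, 0.93, -0.001], [-0.0, -0.002, -1.0]]
wrist_force: [-0.1, 0.1, 0.4]
gripper_width: 0.0009
gripper_force: 0.0
```

```bash
python3 - <<'E'
from h import *
c=arm.camera('top');cv2.imwrite('pics/t3.png',cv2.resize(c['pixels'][60:240,120:280],None,fx=3,fy=3))
P=cloud(c);Z=P[...,2];v,u=np.mgrid[:420,:560]
m=(Z>.098)&(Z<.118)&(u>150)&(u<200)&(v>185)&(v<230);Q=P[m][:,:2];print(m.sum(),Q.mean(0))
X=Q-Q.mean(0);print(np.linalg.eigh(X.T@X)[1][:,1])
print(shift([.652,.026,.062]))
E
```

```text
0 [nan nan]
[0. 1.]
[-0.0027  0.0022  0.1011]<stdin>:4: RuntimeWarning: Mean of empty slice.
  ret = um.true_divide(
<stdin>:5: RuntimeWarning: Mean of empty slice.
```

View pics/t3.png

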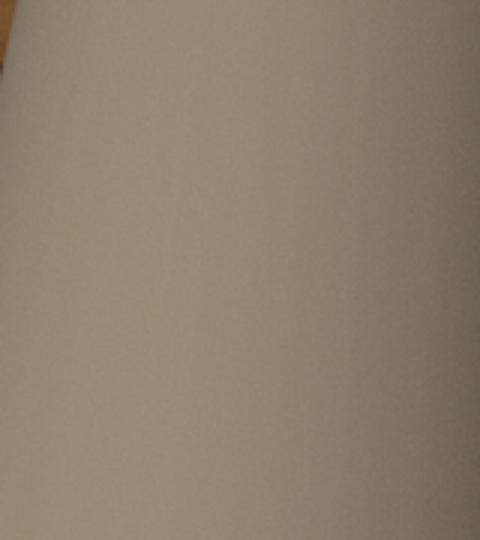

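The arm blocks the top view, so I'll use the side camera.

```bash
python3 - <<'E'
from h import *
c=arm.camera('side');cv2.imwrite('pics/s3.png',cv2.resize(c['pixels'][180:390,80:340],None,fx=2.5,fy=2.5))
for c in(dict(np.load('side0.npz')),c):
    P=cloud(c)
    m=(np.linalg.norm(P[...,:2]-[.505,.148],axis=-1)<.055)&(P[...,2]>.094)&(P[...,2]<.12);Q=P[m][:,:2];print(m.sum(),Q.mean(0))
    d=Q.mean(0)-[.5177,.1395];print("lever",np.arctan2(d[1],d[0])%6.2832-2.714)
E
```

```text
520 [0.49388282 0.14330963]
lever 0.2689832406312598
348 [0.50192216 0.16259858]
lever -0.5439339529090703
```

View pics/s3.png

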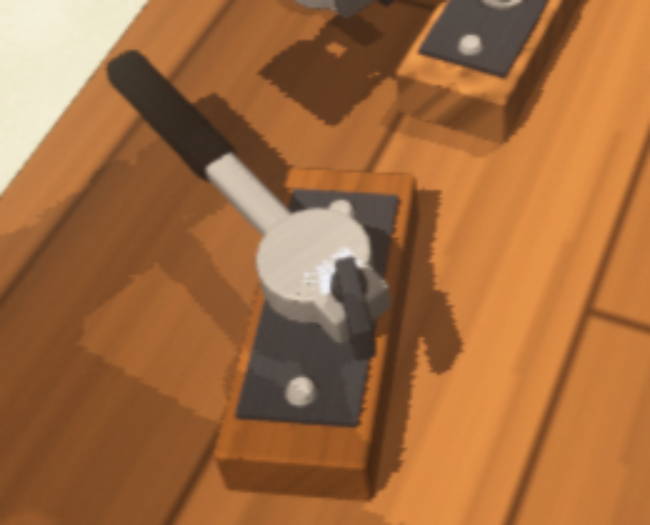

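The lever has flipped: the fin at (350,300) now points to the +y side, measured at about −0.5. Next I lower beside the grip and compute the arc.

Scaled: 0.1 m / 0.75 = 0.1333, -0.003 m / 0.75 = -0.004.

tcp_steps(moves=[{"d":[-0.004,0.0027,0.0467],"jaw":0},{"d":[-0.004,0.0027,0.0933],"jaw":0},{"d":[-0.004,0.0027,0.1333],"jaw":0},{"d":[-0.004,0.0027,0.1333],"jaw":0}])

```text
clock: 4.38
tcp_pos: [0.6478, 0.0281, 0.058]
orientation: [[-0.932, 0.363, -0.009], [0.363, 0.932, -0.0], [0.008, -0.003, -1.0]]
wrist_force: [-1.2, 0.7, -0.5]
gripper_width: 0.0003
gripper_force: 0.0
```

```bash
python3 - <<'E'
from h import *
C=np.array([.545,.127])
for k in range(0,14):
    a=.12*k;t=-.428+a
    p=C+.14*np.array([np.cos(t),np.sin(t)])-.027*np.array([-np.sin(t),np.cos(t)])
    print(round(a,2),-round(a,2),shift([*p,.0625]).round(3))
E
```

```text
0.0 -0.0 [-0.006  0.02  -0.005]
0.12 -0.12 [-0.01   0.037 -0.005]
0.24 -0.24 [-0.011  0.054 -0.005]
0.36 -0.36 [-0.01   0.071 -0.005]
0.48 -0.48 [-0.007  0.088 -0.005]
0.6 -0.6 [-0.002  0.104 -0.005]
0.72 -0.72 [ 0.005  0.12  -0.005]
0.84 -0.84 [ 0.014  0.134 -0.005]
0.96 -0.96 [ 0.024  0.148 -0.005]
1.08 -1.08 [ 0.036  0.16  -0.005]
1.2 -1.2 [ 0.049  0.171 -0.005]
1.32 -1.32 [ 0.064  0.18  -0.004]
1.44 -1.44 [ 0.079  0.187 -0.004]
1.56 -1.56 [ 0.096  0.193 -0.004]
```

Scaled: 0.171 m / 0.75 = 0.228, -0.002 m / 0.75 = -0.0027, -1.2 rad / 1.5708 = -0.7639.

tcp_steps(moves=[{"d":[-0.008,0.0267,-0.0027],"jaw":0},{"rot":[0,0,-0.0764],"d":[-0.0133,0.0493,-0.0027],"jaw":0},{"rot":[0,0,-0.1528],"d":[-0.0147,0.072,-0.0027],"jaw":0},{"rot":[0,0,-0.2292],"d":[-0.0133,0.0947,-0.0027],"jaw":0},{"rot":[0,0,-0.3056],"d":[-0.0093,0.1173,-0.0027],"jaw":0},{"rot":[0,0,-0.382],"d":[-0.0027,0.1387,-0.0027],"jaw":0},{"rot":[0,0,-0.4584],"d":[0.0067,0.16,-0.0027],"jaw":0},{"rot":[0,0,-0.5348],"d":[0.0187,0.1787,-0.0027],"jaw":0},{"rot":[0,0,-0.6112],"d":[0.032,0.1973,-0.0027],"jaw":0},{"rot":[0,0,-0.6875],"d":[0.048,0.2133,-0.0027],"jaw":0},{"rot":[0,0,-0.7639],"d":[0.0653,0.228,-0.0027],"jaw":0},{"rot":[0,0,-0.7639],"d":[0.0653,0.228,-0.0027],"jaw":0}])

```text
clock: 5.38
tcp_pos: [0.6683, 0.2077, 0.0684]
orientation: [[-0.67, -0.742, 0.002], [-0.742, 0.67, 0.002], [-0.003, -0.0, -1.0]]
wrist_force: [0.4, 0.2, -0.2]
gripper_width: 0.0004
gripper_force: 0.6
```

```bash
python3 - <<'E'
from h import *
C=np.array([.545,.127]);o=arm.get_obs();print(o["joints"].round(2))
for a in(1.2,1.3,1.4,1.45,1.5):
    t=-.428+a
    p=C+.14*np.array([np.cos(t),np.sin(t)])-.027*np.array([-np.sin(t),np.cos(t)])
    print(a,shift([*p,.0625]).round(4))
c=arm.camera('side');cv2.imwrite('pics/s4.png',c['pixels'])
E
```

```text
[-0.46  0.6   0.13  1.41 -0.09  1.13  2.1 ]
1.2 [0.0046 0.0015 0.0059]
1.3 [0.0017 0.0155 0.0059]
1.4 [0.0002 0.0296 0.0059]
1.45 [0.     0.0368 0.0059]
1.5 [0.0002 0.0439 0.0059]
```

View pics/s4.png

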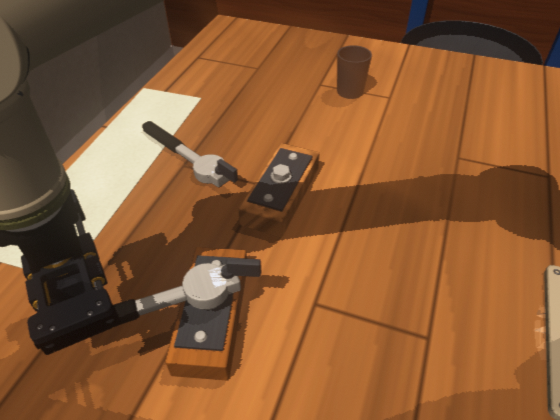

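The handle now extends from the head at (205,287) to the gripper at (70,310), so it has swung most of the way. I'll continue to the stop in small steps.

Scaled: 0.03 m / 0.75 = 0.04, 0.027 m / 0.75 = 0.036, -0.2 rad / 1.5708 = -0.1273.

tcp_steps(moves=[{"rot":[0,0,-0.0637],"d":[0.0027,0.02,0.0053],"jaw":0},{"rot":[0,0,-0.0955],"d":[0.0013,0.0293,0.0053],"jaw":0},{"rot":[0,0,-0.1273],"d":[0,0.036,0.0053],"jaw":0},{"rot":[0,0,-0.1273],"d":[0,0.04,0.0053],"jaw":0}])

```text
clock: 5.77
tcp_pos: [0.6483, 0.2226, 0.0637]
orientation: [[-0.521, -0.854, 0.003], [-0.854, 0.521, -0.001], [-0.001, -0.003, -1.0]]
wrist_force: [3.4, -3.1, 2.9]
gripper_width: 0.0005
gripper_force: 2.1
```

tcp_steps(moves=[{"d":[0,0.004,0],"jaw":0},{"d":[0,0.008,0],"jaw":0}])

```text
clock: 5.93
tcp_pos: [0.6433, 0.2266, 0.0631]
orientation: [[-0.522, -0.853, 0.003], [-0.853, 0.522, 0.001], [-0.002, -0.002, -1.0]]
wrist_force: [5.0, -1.7, 2.9]
gripper_width: 0.0007
gripper_force: 2.3
```

Scaled: 0.005 m / 0.75 = 0.0067, 0.003 m / 0.75 = 0.004.

tcp_steps(moves=[{"d":[0,0.004,0],"jaw":0},{"d":[0,0.0067,0],"jaw":0},{"d":[0,0.0067,0],"jaw":0}])

```text
clock: 6.18
tcp_pos: [0.6374, 0.2303, 0.0618]
orientation: [[-0.518, -0.855, 0.0], [-0.855, 0.518, 0.001], [-0.001, 0.0, -1.0]]
wrist_force: [4.1, -0.7, 2.9]
gripper_width: 0.0001
gripper_force: 1.7
```

tcp_steps(moves=[{"d":[0,0.004,0],"jaw":0},{"d":[0,0.0053,0],"jaw":0}])

```text
clock: 6.35
tcp_pos: [0.6346, 0.2321, 0.0617]
orientation: [[-0.518, -0.855, 0.001], [-0.855, 0.518, 0.0], [-0.001, -0.001, -1.0]]
wrist_force: [8.0, -1.1, 1.6]
gripper_width: 0.0007
gripper_force: 3.8
```

Scaled: 0.004 m / 0.75 = 0.0053, 0.003 m / 0.75 = 0.004.

tcp_steps(moves=[{"d":[0,0.004,0],"jaw":0},{"d":[0,0.0053,0],"jaw":0}])

```text
clock: 6.52
tcp_pos: [0.6345, 0.2321, 0.0619]
orientation: [[-0.52, -0.854, 0.007], [-0.854, 0.52, -0.001], [-0.003, -0.007, -1.0]]
wrist_force: [24.4, -3.3, -9.0]
gripper_width: 0.0006
gripper_force: 10.5
```

tcp_steps(moves=[{"d":[0,0.0027,0],"jaw":0},{"d":[0,0.004,0],"jaw":0}])

```text
clock: 6.68
tcp_pos: [0.6345, 0.2321, 0.062]
orientation: [[-0.522, -0.853, 0.012], [-0.853, 0.522, -0.002], [-0.005, -0.011, -1.0]]
wrist_force: [34.7, -5.0, -14.9]
gripper_width: 0.0006
gripper_force: 15.4
```

At the stop. Back off, lift, move clear and check.

Scaled: -0.2 m / 0.75 = -0.2667, -0.16 m / 0.75 = -0.2133.

tcp_steps(moves=[{"d":[0,-0.0267,0],"jaw":0},{"d":[0,-0.06,0],"jaw":0},{"d":[0,-0.06,-0.0533],"jaw":0},{"d":[0,-0.06,-0.1067],"jaw":0},{"d":[0,-0.06,-0.16],"jaw":0},{"d":[0,-0.1133,-0.2],"jaw":0},{"d":[0,-0.16,-0.2],"jaw":0},{"d":[0,-0.2133,-0.2],"jaw":0},{"d":[0,-0.2667,-0.2],"jaw":0},{"d":[0,-0.2667,-0.2],"jaw":0}])

```text
clock: 7.52
tcp_pos: [0.802, 0.1254, 0.2044]
orientation: [[-0.523, -0.852, -0.007], [-0.852, 0.523, -0.005], [0.008, 0.004, -1.0]]
wrist_force: [-1.5, -1.2, -3.3]
gripper_width: 0.0006
gripper_force: 0.0
```

```bash
python3 - <<'E'
from h import *
c=arm.camera('side');cv2.imwrite('pics/s5.png',c['pixels'])
P=cloud(c);Z=P[...,2]
D=P[...,:2]-[.545,.127];r=np.linalg.norm(D,axis=-1);a=np.arctan2(D[...,1],D[...,0])
m=(r>.09)&(r<.19)&(Z>.065)&(Z<.088)&(abs(a)<1.5);print("ratchet",m.sum(),np.median(a[m])+.484)
h=np.median(a[m]);pv=np.array([.545,.127])-.03*np.array([np.cos(h),np.sin(h)])
m=(np.linalg.norm(P[...,:2]-pv,axis=-1)<.055)&(Z>.094)&(Z<.12);d=P[m][:,:2].mean(0)-pv
print("lever",m.sum(),np.angle(np.exp(1j*(np.arctan2(d[1],d[0])-h-np.pi))))
E
```

```text
ratchet 2133 1.5070196705597687
lever 494 -0.7468384219169442
```

View pics/s5.png

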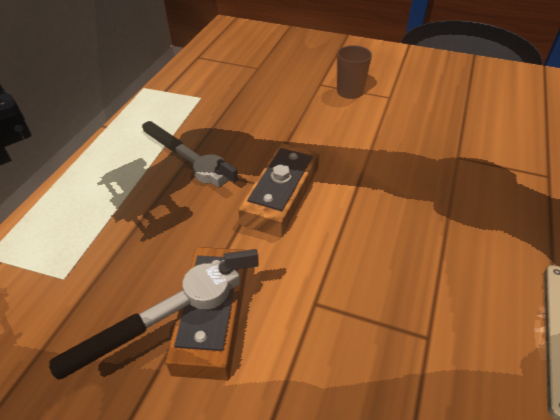

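The handle is at its stop (measured 1.51 rad), its grip ending at (60,365). The lever at (240,262) is on the loosening side and the arm is clear.

```bash
python3 -c "
from cell import arm
print(arm.finish_job())"
```

```text
the job is handed in; nothing more can be done
None
```

I flipped the lever clockwise to its stop, swung the handle counter-clockwise to its stop (about 1.5 rad), then released the ratchet with the lever still on the loosening side and handed in the job at about 7.6 s; the bolt is hidden under the head, so I couldn't see it turn.

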